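# Fit the snap ring over the sprung collar of a bench spindle

### The arm

A 6-joint arm with a two-finger parallel gripper is mounted at the origin on a cart in front of the work surface, level with it; the furniture and walls round the work are solid. World frame = base frame: x ahead of the robot, y to its left, z up, the work surface at z = 0. Lengths are in m, angles in rad, forces in N, time in s.
With the tool pointing down it reaches from about 0.35 to 0.85 m from the base axis. Payload 8.1 kg.
Tool frame: the origin (TCP) lies at the very end of the fingers, on their centre line; the grasp point (between the pads) lies 19 mm behind it (env.grip_depth is the z of the grasp point in the tool frame, in m); z points along the fingers, y is the line along which they close (so a half turn about z gives the same grasp; the last joint's range is limited). The gripper opens to 93 mm and grips with 3 to 60 N. Pads are 15 mm wide; open, the fingers measure 128 mm over their backs; the gripper's body (75 mm by 188 mm) begins 65 mm behind the grasp point.
Start: joints at [-1.286, 0.13, 1.488, -0, 1.523, -0.085], TCP at [0.217, -0.559, 0.219] pointing down, gripper open.
Joint ranges: [-2.96, 2.96], [-0.89, 2.26], [0.02, 2.5], [-1.34, 4.48], [0, 2.73], [-2.66, 2.66]. Speed limits (rad/s): [2.39, 2.39, 2.79, 3.14, 3.14, 3.14].

### API

Orientations are given as a unit quaternion [x, y, z, w].
In Python, from bench import env gives the robot as it stands.
- The arm moves only by the shell command python3 -m pendant 'ROWS' [OPENING] [FORCE]. ROWS is JSON, a list of rows, each a list of 2 entries, a list of its own where there are three numbers: the shift along the tool's x, y, z as a fraction of full scale, then the turn, a rotation vector about the tool's x, y, z as a fraction of full scale. A call has 1 to 5 rows; each row is the pose to reach, as a shift and turn from the pose commanded when the call began, along the tool's axes at that moment; what a row does not reach only later rows make up. Full scale, the value 1, is 40 cm for a shift and 0.5 rad for a turn. A row lasts 1/12 s, in which the tool goes at most 41.7 mm and 7.16 degrees, less where a joint would pass 70% of its speed; a pose out of reach is approached as far as the arm can. A call with a number of a shift or a turn outside -1 to 1 is refused whole. A call with a gripper value outside its range is refused whole. OPENING is the opening, from -1 (shut) to 1 (fully open), set as the call begins (- or left out, the last holds). The fingers move at their own pace and stop on an object; FORCE is the grip in N (left out, the last holds). Time passes only in rows, so rows that repeat a pose let the fingers close. It gives the time, the measured TCP pose, the force, the opening and the grip force at its end, in the units of the state.
- env.observe(): the state, without advancing time (a new reading comes with each control period).
- env.snapshot(name): name is "scene" or "top" or "wrist"; returns a dict with "pixels" (480x640x3 uint8, red, green, blue), "camera_matrix" (3x3 intrinsics, pixels), "R" (3x3) and "t" (3): a world point X has camera coordinates R X + t; the wrist camera has in their place "hand_eye" (4x4, takes a point from camera to tool coordinates, whose origin is the TCP and whose axes are the flange's). Camera axes: x right, y down, z forward; pixel columns grow to the right and rows downward; lengths in m; the calibration is good to about 2 mm. A picture is of the moment at which its call begins: read the wrist's pose just before it. There is no depth.
- env.job_done(): hands the job in; it is judged then, once.
The state is a dict: "time": time; "qpos": joint angles; "dq": joint speeds; "joint_torque": joint torques, N m; "eef_pos": TCP position; "ee_rot": TCP orientation; "force": force on the tool from outside, world axes, zero at the start; "wrist_torque": the same for the moment, N m; "gripper_width": opening from 0.0 (shut) to 1.0 (fully open); "finger_force": force on a finger pad.
Only numpy, scipy, OpenCV 4.12 (cv2) and the standard library are available. Lean on these libraries where they do the work, as an engineer would, in place of code of your own. Each camera call takes 0.05 s, during which the arm holds its last target. There are 200 camera calls.

### The job

Fit the loose snap ring to the upright spindle: pinch its two upright eye tabs together so that the ring spreads, lift it, slide it level over the spindle's nose and gently push the sprung collar down with it until you feel the collar come up firmly against its stop, pressing the spindle unit with no more than 20 N. Then let the ring contract into the groove, let go, and leave it closed and level in the groove; leave the other things on the bench where they are.

Things in the scene. Friction and masses are not known exactly. Their poses are not given: they have to be found in the camera images.
- snap_ring: Loose steel snap ring of bent 4 mm wire, about 52 x 46 mm, lying flat, about 65 g. Origin: on its underside, centre of the opening when spread. +x to the riveted back, y the pinching line, z up. Pinched fully, its three inner teeth (4.4 mm thick, at the underside) clear a 24 mm shaft through the origin by 1 mm all round; a grip of 25 to 35 N holds it firmly.
- ring_tabs (a point): Midway between the ring's two upright flat eye tabs, 62 mm over the origin; same axes. Tabs: 16 mm long (x), 4.5 mm thick, 51 to 73 mm above the underside, wires from -x. Keep fingertips over 38 mm: the seated spindle's tip is at 34 mm. Relaxed, outer faces 26 mm (at most 29) apart in y, toed by 0.22 rad; pinched to the stop parallel, 13 mm apart. Pinching takes 5 N at first, 14 N when full.
- ring_hinge (a point): Rivet at the ring's back, 30 mm on +x from the origin: pinching the tabs swings the two crossed arms about it and spreads the ring. Relaxed, the teeth close on 18.4 mm diameter, centred 4 mm on the +x side of the origin: let go on the spindle, the ring shifts itself sideways by about 4 mm.
- station: Fixed spindle unit: aluminium base plate 110 x 90 x 12 mm, round grey housing, upright steel spindle. Origin: middle of the underside, on the spindle's axis, z up. Spindle from the tip down: flat nose 21 mm in diameter widening over 4 mm to 24 mm; land of 24 mm, 23.5 mm long; groove 19 mm in diameter, 6.5 mm wide.
- groove_nominal (a point): Point on the spindle's axis 88 mm above the base's underside. The spindle's standing height differs and is not measured: the groove's lower edge lies up to 13 mm above or below this point, and the spindle's tip is 34 mm above that edge.
- collar_nominal (a point): On the axis, 98 mm up: nominal top, at rest, of the sprung 40 mm collar, which rises with the spindle (so also +-13 mm). Its top is 10 mm over the groove's lower edge, hiding the groove. 1.5 N starts it down, 3 N brings it to its firm stop 10 mm lower, level with that edge: a ring on it then lies in the groove. Let go more than 2 mm higher, the ring catches on the land.
- ring_left (a joint): How far an arm of the snap ring is spread, rad (both arms move alike): 0 relaxed, 0.22 pinched to the stop; about 0.01 to 0.03 when closed in the groove, 0.07 or more when caught on the spindle's 24 mm land.
- cutter: Bystander: plain round steel ring cutter, 46 mm in diameter, 29 mm high; origin in the middle of its underside.
- weight: Bystander: steel calibration mass, 29 mm in diameter, 52 mm high; origin in the middle of its underside.
- tape: Bystander: roll of amber tape lying flat, 96 mm in diameter, 19 mm high; origin in the middle of its underside.
- pliers: Bystander: wire cutters with blue handles lying flat, 167 x 61 x 13 mm; origin in the middle of the underside.
Things that resemble listed ones, but are neither listed nor needed, are in the scene too. Of the things shaped like the station, the aluminium one is meant.

How it is judged:
On the way, in this order (a step that is already met when the one before it is completed fails the run):
1. the snap ring is spread by its tabs and lifted clear of the bench (value of joint ring_left above 0.16 rad and height (world z) of snap_ring above 0.04 m), for 0.2 s.
2. spread round the spindle, the ring bears the collar firmly down on its stop (the spring alone gives at most 3 N) (value of joint ring_left above 0.12 rad and horizontal distance between snap_ring and station below 0.006 m and height (world z) of snap_ring below 0.105 m and contact force between snap_ring and station above 3.6 N), for 0.05 s.
At the end, for the whole second after the job is handed in: The ring lies closed in the spindle's groove: its arms spread by less than 0.06 rad, its origin within 9 mm of the spindle's axis and 70 to 107 mm above the bench (only the groove lies there), level within 0.15 rad, and at rest (value of joint ring_left below 0.06 rad and horizontal distance between snap_ring and station below 0.009 m and height (world z) of snap_ring between 0.07 and 0.107 m and angle between snap_ring's own z axis and vertical below 0.15 rad and linear speed of snap_ring below 0.02 m/s); the robot touches nothing.
It fails at once if the ring is pressed or knocked against the spindle unit with more than 20 N (contact force between snap_ring and station above 20 N).
It fails at once if a bystander is moved by more than 20 mm (distance of any of cutter, weight, tape, pliers from where it was at the start of the episode above 0.02 m).
It also fails if it takes over 58 s, if anything falls off the work surface, if the arm or the gripper's body presses on something with over 40 N, if the wrist force passes 120 N, or if a joint passes its speed limit or range.

## Working session

There is one attempt and no reset: what is moved stays moved. The work goes in short steps, Python scripts to look and compute and a shell command to move; the robot and the scene stay as the last step left them, time stands still between calls to the robot, and variables do not carry over. Pictures are saved under pics/ and viewed, at most 10 in all, crops included, and the job is handed in when it is done.

```bash
ls; mkdir -p pics; python3 - <<'E'
from bench import env
import cv2,numpy as np,json
s=env.observe();print({k:np.round(v,3).tolist() for k,v in s.items()},env.grip_depth)
for n in["scene","top"]:
    d=env.snapshot(n);cv2.imwrite(f"pics/{n}0.png",d["pixels"][:,:,::-1])
    json.dump({k:np.asarray(d[k]).tolist() for k in["camera_matrix","R","t"]},open(n+".json","w"))
    print(n,d["camera_matrix"],d["R"],d["t"])
E
```

```text
pics
{'time': 0.0, 'qpos': [-1.286, 0.131, 1.489, -0.0, 1.523, -0.085], 'dq': [0.001, -0.001, 0.0, 0.0, 0.001, 0.001], 'joint_torque': [0.002, -55.983, -49.176, 0.077, 0.035, -0.0], 'eef_pos': [0.217, -0.559, 0.218], 'ee_rot': [0.983, 0.184, -0.0, -0.001], 'force': [0.081, 0.586, -0.019], 'wrist_torque': [-0.019, -0.021, -0.001], 'finger_force': 0.0, 'gripper_width': 1.005} -0.0188
scene [[593.60607806   0.         329.43955947]
 [  0.         593.60607806 241.84028887]
 [  0.           0.           1.        ]] [[-0.90604552 -0.42290809 -0.01517413]
 [-0.31129738  0.69036113 -0.65306619]
 [ 0.2866626  -0.58698403 -0.7571488 ]] [0.46856354 0.33556911 1.06387599]
top [[444.30534186   0.         327.14840918]
 [  0.         444.30534186 239.71196202]
 [  0.           0.           1.        ]] [[ 0.029296   -0.99944781  0.01567888]
 [-0.98265369 -0.03167025 -0.18272581]
 [ 0.18312147 -0.01005378 -0.98303888]] [-0.18331811  0.58066918  0.86409779]
```

View pics/scene0.png

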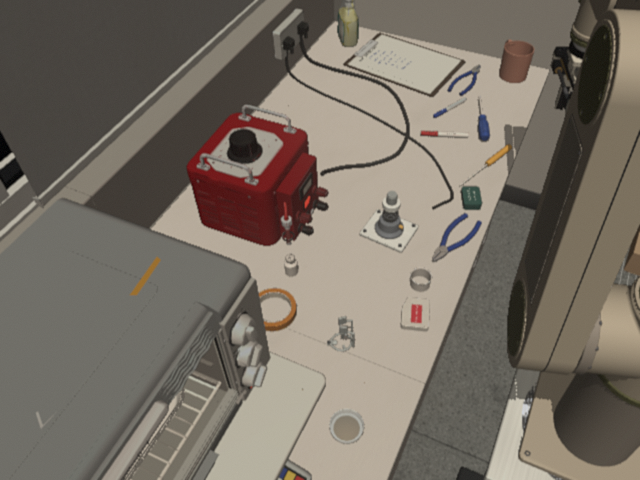

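View pics/top0.png

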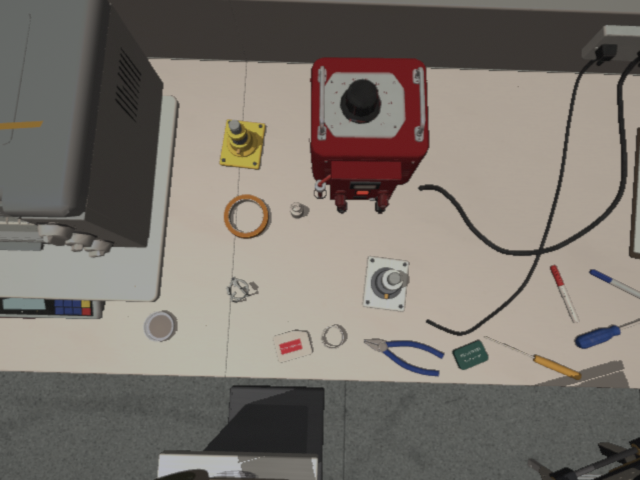

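In the scene view, the ring is at about (342,332) and the aluminium station at (390,220). In the top view they are at (240,290) and (387,283). The yellow unit at top (241,142) is the lookalike. I'll confirm both in an enlarged crop.

```bash
python3 - <<'E'
import cv2,numpy as np
s=cv2.imread("pics/scene0.png");t=cv2.imread("pics/top0.png")
def c(i,x,y,w,h,k):return cv2.resize(i[y:y+h,x:x+w],None,fx=k,fy=k,interpolation=cv2.INTER_CUBIC)
a=np.hstack([c(s,315,305,66,50,6),c(t,215,265,66,50,6)])
b=np.hstack([c(s,350,185,79,58,5),c(t,355,254,79,58,5)]);
w=max(a.shape[1],b.shape[1]);p=lambda i:np.pad(i,((0,0),(0,w-i.shape[1]),(0,0)))
cv2.imwrite("pics/crop.png",np.vstack([p(a),p(b)]))
print(a.shape,b.shape)
E
```

```text
(300, 792, 3) (290, 790, 3)
```

View pics/crop.png

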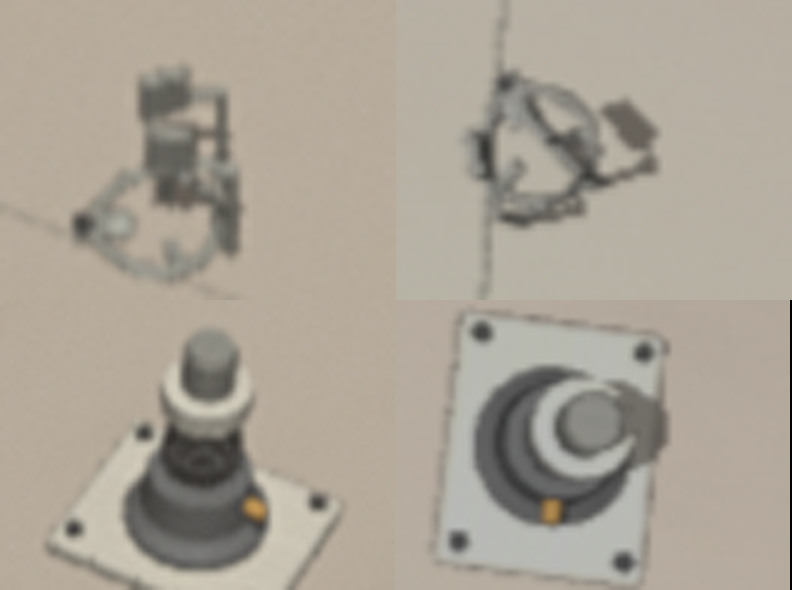

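The crop shows the snap ring: rivet at scene (328.8,342.5) and top (233.7,278.7), with two upright tabs. It also shows the aluminium station with its white collar and grey spindle. Next I'll triangulate these points.

```bash
cat > h.py <<'E'
import json,numpy as np,cv2
from scipy.spatial.transform import Rotation as Rt
C={n:{k:np.array(v) for k,v in json.load(open(n+".json")).items()} for n in("scene","top")}
def ray(c,uv):
    d=c["R"].T@np.linalg.solve(c["camera_matrix"],[uv[0],uv[1],1]);return -c["R"].T@c["t"],d/np.linalg.norm(d)
def onz(c,uv,z):
    o,d=ray(c,uv);return o+d*(z-o[2])/d[2]
def tri(l):
    A=0;b=0
    for c,uv in l:
        o,d=ray(c,uv);P=np.eye(3)-np.outer(d,d);A=A+P;b=b+P@o
    x=np.linalg.solve(A,b);return x,[np.linalg.norm((np.eye(3)-np.outer(d,d))@(x-o)) for o,d in [ray(*q) for q in l]]
def proj(c,X):
    p=c["camera_matrix"]@(c["R"]@np.asarray(X)+c["t"]);return p[:2]/p[2]
E
python3 - <<'E'
from h import *
np.set_printoptions(precision=4,suppress=True)
S,T=C["scene"],C["top"]
sc=lambda x,y:(S,(315+x/6-.4,305+y/6-.4)); tc=lambda x,y:(T,(215+(x-396)/6-.4,265+y/6-.4))
ss=lambda x,y:(S,(350+x/5-.4,185+(y-300)/5-.4)); ts=lambda x,y:(T,(355+(x-395)/5-.4,254+(y-300)/5-.4))
print("rivet",tri([sc(83,225),tc(508,82)]),onz(*sc(83,225),.004),onz(*tc(508,82),.004))
print("tab",tri([sc(165,95),tc(478,150)]),tri([sc(172,145),tc(478,150)]))
print("nose",tri([ss(210,350),ts(590,425)]),"collar",tri([ss(207,390),ts(583,428)]))
# base holes: scene (144,432),(317,502),(73,528) ; top
for p in[(482,332),(643,352),(622,562),(458,541)]:print("hole top",onz(*ts(*p),.012))
for p in[(144,432),(317,502),(73,528)]:print("hole sc",onz(*ss(*p),.012))
E
```

```text
rivet (array([0.5046, 0.0331, 0.0013]), [np.float64(0.0006754402033379913), np.float64(0.0006754402033381115)]) [0.5032 0.0345 0.004 ] [0.505  0.0328 0.004 ]
tab (array([0.4763, 0.0251, 0.0858]), [np.float64(0.0011936262038873694), np.float64(0.0011936262038873826)]) (array([0.4751, 0.0289, 0.0641]), [np.float64(0.0015454276127219943), np.float64(0.001545427612721939)])
nose (array([ 0.5029, -0.2924,  0.122 ]), [np.float64(5.634082598914716e-05), np.float64(5.634082598928289e-05)]) collar (array([ 0.5037, -0.2941,  0.0955]), [np.float64(0.0006375441385217822), np.float64(0.0006375441385218256)])
hole top [ 0.5528 -0.2636  0.012 ]
hole top [ 0.5463 -0.333   0.012 ]
hole top [ 0.4565 -0.3239  0.012 ]
hole top [ 0.4633 -0.2544  0.012 ]
hole sc [ 0.5451 -0.3349  0.012 ]
hole sc [ 0.4552 -0.326   0.012 ]
hole sc [ 0.552  -0.2647  0.012 ]
```

```bash
cat >> h.py <<'E'
def go(xyz,yaw,s=None):
    "shift (fraction) and turn for a tool-down target with tool x at yaw"
    if s is None:
        from bench import env;s=env.observe()
    R0=Rt.from_quat(s["ee_rot"]);Rg=Rt.from_euler("z",yaw)*Rt.from_euler("x",np.pi)
    sh=R0.inv().apply(np.array(xyz)-s["eef_pos"])/.4;tu=(R0.inv()*Rg).as_rotvec()/.5
    x=R0.apply([1,0,0])
    print("t",round(s["time"],2),"pos",np.round(s["eef_pos"],4),"yaw",round(np.arctan2(x[1],x[0]),3),"tilt",round(np.arccos(-R0.apply([0,0,1])[2]),4),"q6",np.round(s["qpos"][5],2),
      "\n shift",np.round(sh,4),"mm",np.round(sh*400,1),"rows",round(np.linalg.norm(sh)*.4/.0417,1),"turn",np.round(tu,3),"rows",round(np.linalg.norm(tu)*.5/.125,1))
E
python3 - <<'E'
from bench import env
from h import *
print(np.round(env.snapshot("wrist")["hand_eye"],3))
s=env.observe();go([.42,-.03,.26],.37,s)
E
```

```text
[[ 0.001 -0.958 -0.288  0.08 ]
 [ 1.     0.001 -0.    -0.   ]
 [ 0.    -0.288  0.958 -0.165]
 [ 0.     0.     0.     1.   ]]
t 0.15 pos [ 0.2167 -0.559   0.2178] yaw 0.37 tilt 0.0015 q6 -0.09 
 shift [ 0.9518 -1.0496 -0.1038] mm [ 380.7 -419.8  -41.5] rows 13.6 turn [-0.003 -0.    -0.   ] rows 0.0
```

```bash
python3 -c "
from h import *
go([.48,.015,.22],.5)"
```

```text
t 0.15 pos [ 0.2167 -0.559   0.2178] yaw 0.37 tilt 0.0015 q6 -0.09 
 shift [ 1.1323 -1.1002 -0.0037] mm [ 452.9 -440.1   -1.5] rows 15.1 turn [-0.003 -0.    -0.26 ] rows 1.0
```

```bash

python3 -m pendant '[[[0.37,-0.36,0],[0,0,0]],[[0.37,-0.36,0],[0,0,0]],[[0.37,-0.36,0],[0,0,0]],[[0.37,-0.36,0],[0,0,0]],[[0.37,-0.36,0],[0,0,0]]]'
python3 -m pendant '[[[0.37,-0.36,0],[0,0,0]],[[0.37,-0.36,0],[0,0,0]],[[0.37,-0.36,0],[0,0,0]],[[0.37,-0.36,0],[0,0,0]],[[0.37,-0.36,0],[0,0,0]]]'
python3 -c "
from h import *
go([.48,.015,.22],.5)"
```

```text
time: 0.57
eef_pos: [0.3031, -0.3696, 0.2181]
ee_rot: [0.983, 0.184, -0.0, -0.0]
force: [1.2, 0.0, 0.6]
gripper_width: 0.998
finger_force: 0.0
time: 0.98
eef_pos: [0.3891, -0.1818, 0.2186]
ee_rot: [0.983, 0.184, 0.0, 0.0]
force: [0.3, 0.3, 0.3]
gripper_width: 0.997
finger_force: 0.0
t 0.98 pos [ 0.3891 -0.1818  0.2186] yaw 0.37 tilt 0.0004 q6 0.64 
 shift [ 0.3898 -0.3767 -0.0034] mm [ 155.9 -150.7   -1.4] rows 5.2 turn [ 0.    -0.001 -0.261] rows 1.0
```

```bash

python3 -m pendant '[[[0.38,-0.37,0],[0,0,-0.26]],[[0.38,-0.37,0],[0,0,-0.26]],[[0.38,-0.37,0],[0,0,-0.26]],[[0.38,-0.37,0],[0,0,-0.26]],[[0.38,-0.37,0],[0,0,-0.26]]]'
python3 -m pendant '[[[0,0,0],[0,0,0]],[[0,0,0],[0,0,0]],[[0,0,0],[0,0,0]],[[0,0,0],[0,0,0]]]'
cat >> h.py <<'E'
def wcam(name=None):
    from bench import env
    s=env.observe();d=env.snapshot("wrist");H=np.eye(4);H[:3,:3]=Rt.from_quat(s["ee_rot"]).as_matrix();H[:3,3]=s["eef_pos"]
    W=np.linalg.inv(H@np.array(d["hand_eye"]));im=np.ascontiguousarray(d["pixels"][:,:,::-1])
    c={"camera_matrix":np.array(d["camera_matrix"]),"R":W[:3,:3],"t":W[:3,3]}
    if name:
        cv2.imwrite(f"pics/{name}.png",im);json.dump({k:v.tolist() for k,v in c.items()},open(f"{name}.json","w"))
    return c,im
E
python3 -c "
from h import *
c,im=wcam('w1');go([.48,.015,.22],.5);print(proj(c,[.48,.017,0]))"
```

```text
time: 1.4
eef_pos: [0.4757, 0.0077, 0.2186]
ee_rot: [0.969, 0.247, 0.0, 0.0]
force: [0.3, -1.3, 0.8]
gripper_width: 1.001
finger_force: 0.0
time: 1.73
eef_pos: [0.475, 0.0045, 0.2184]
ee_rot: [0.969, 0.247, -0.0, 0.0]
force: [-0.4, -0.2, -0.4]
gripper_width: 1.0
finger_force: 0.0
t 1.78 pos [0.4751 0.0042 0.2186] yaw 0.498 tilt 0.0004 q6 0.97 
 shift [ 0.0237 -0.0177 -0.0036] mm [ 9.5 -7.1 -1.4] rows 0.3 turn [ 0.     0.001 -0.004] rows 0.0
[312.47381201 194.73232988]
```

View pics/w1.png

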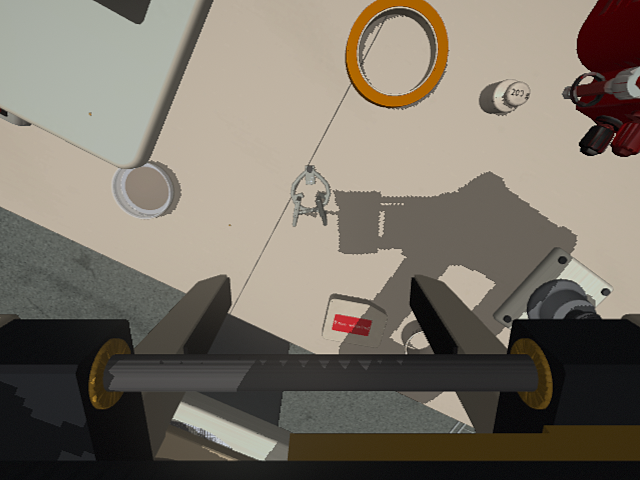

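The ring shows at about (310,195): rivet at (309,170), tabs at about (297,208) and (323,208). Its axis is nearly along tool x. I'll enlarge for exact pixels.

```bash
python3 -c "
import cv2
i=cv2.imread('pics/w1.png')[155:235,265:355];cv2.imwrite('pics/w1c.png',cv2.resize(i,None,fx=7,fy=7,interpolation=cv2.INTER_CUBIC))"
```

```text
(no output)
```

View pics/w1c.png

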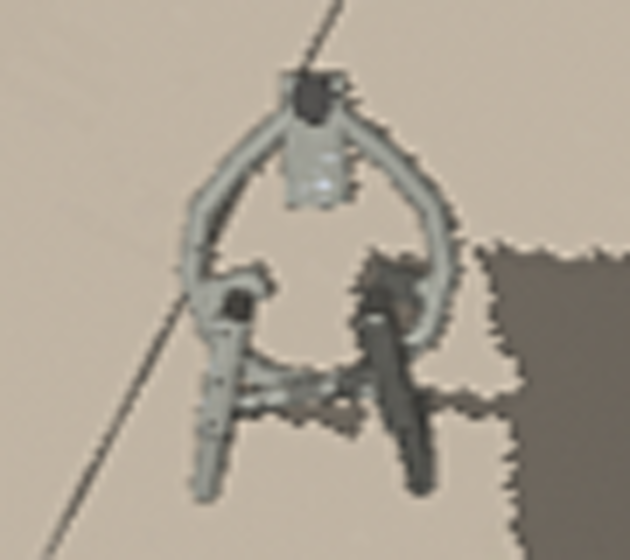

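```bash
python3 - <<'E'
from h import *
np.set_printoptions(precision=4,suppress=True)
c={k:np.array(v) for k,v in json.load(open("w1.json")).items()}
p=lambda x,y:(265+x/7-.4,155+y/7-.4)
riv=onz(c,p(312,98),.006)
L0,L1,R0,R1=[onz(c,p(*q),.073) for q in[(222,345),(207,492),(382,335),(422,485)]]
print("riv",riv,riv-onz(c,p(312,98),.0))
m0,m1=(L0+R0)/2,(L1+R1)/2;print("L",L0,L1,"R",R0,R1,"gaps",np.linalg.norm(L0-R0),np.linalg.norm(L1-R1),np.linalg.norm(L1-L0),np.linalg.norm(R1-R0))
a=np.arctan2(*((L0-L1)/np.linalg.norm(L0-L1)+(R0-R1)/np.linalg.norm(R0-R1))[1::-1])
m=(m0+m1)/2;d=riv-m;print("mid",m,"toe axis yaw",a,"riv-mid yaw",np.arctan2(d[1],d[0]),np.hypot(*d[:2]))
q=R1-L1;print("perp yaw",np.arctan2(q[1],q[0])+np.pi/2, "opening centre",onz(c,p(318,245),.004))
for n in C:print(n,proj(C[n],L0),proj(C[n],R0),proj(C[n],riv))
E
```

```text
riv [0.504  0.0338 0.006 ] [0.0007 0.0001 0.006 ]
L [0.4781 0.0307 0.073 ] [0.4598 0.0234 0.073 ] R [0.4891 0.0133 0.073 ] [ 0.4741 -0.0008  0.073 ] gaps 0.0206059502938714 0.028137261311535235 0.01970523445572076 0.0205938291196136
mid [0.4753 0.0167 0.073 ] toe axis yaw 0.5675437391018379 riv-mid yaw 0.5358978652643 0.03346644111220564
perp yaw 0.5329503941144706 opening centre [0.4844 0.0223 0.004 ]
scene [340.6474 326.2181] [339.1691 317.1884] [328.197  341.1311]
top [226.6856 288.4894] [235.8745 283.2037] [232.6024 278.6233]
```

```bash
python3 - <<'E'
from h import *
np.set_printoptions(precision=4,suppress=True)
S,T=C["scene"],C["top"]
sc=lambda x,y:(S,(315+x/6-.4,305+y/6-.4))
for q in[(140,75),(188,68),(146,128),(195,124)]:print(onz(*sc(*q),.073))
for yaw in (.5,.535,.57):
  u=np.array([np.cos(yaw),np.sin(yaw)]);print("from rivet",np.array([.5043,.0337])-.030*u)
c={k:np.array(v) for k,v in json.load(open("w1.json")).items()}
X=np.array([.478,.0195]);u=np.array([np.cos(.535),np.sin(.535)]);v=np.array([-u[1],u[0]])
for z in(.073,.051):
  for x in(8,-8):
    for sg in(1,-1):
      q=X+u*x/1e3+sg*v*(10.75-x*.22)/1e3;w=proj(c,[*q,z]);print(z,x,sg,(w-[265,155]+.4)*7,proj(T,[*q,z]),proj(S,[*q,z]))
E
```

```text
[0.4913 0.0141 0.073 ]
[0.4784 0.0053 0.073 ]
[0.4813 0.0315 0.073 ]
[0.4678 0.0237 0.073 ]
from rivet [0.478  0.0193]
from rivet [0.4785 0.0184]
from rivet [0.479  0.0175]
0.073 8 1 [225.9431 327.9915] [226.4709 287.3607] [339.4607 326.0448]
0.073 8 -1 [366.0223 323.0548] [234.6048 282.9697] [338.4387 318.1312]
0.073 -8 1 [205.673  449.9379] [228.5156 295.3391] [348.0454 326.8394]
0.073 -8 -1 [397.7974 443.2668] [239.8551 289.1913] [346.5048 315.8462]
0.051 8 1 [236.1612 296.2294] [228.7159 288.1988] [339.4879 332.2707]
0.051 8 -1 [367.4696 291.5843] [236.6505 283.9112] [338.4805 324.4081]
0.051 -8 1 [217.0041 411.0761] [230.7184 295.9878] [347.9476 333.0617]
0.051 -8 -1 [397.2611 404.7873] [241.7796 289.9856] [346.4306 322.139 ]
```

The scene corners, the rivet and the toe angle agree: ring origin about (0.479,0.0175), yaw about 0.57. The extra tab length in the wrist view is the wire loop at -x. I'll go there.

```bash
python3 -c "
from h import *
go([.479,.0175,.043],.57)
for n,uv,z in(('tape',(247,216),.019),('weight',(297,210),.05),('cutter',(333,336),.02),('pliers',(404,356),.01)):print(n,onz(C['top'],uv,z))"
```

```text
t 1.78 pos [0.4751 0.0042 0.2186] yaw 0.498 tilt 0.0004 q6 0.97 
 shift [ 0.0246 -0.0245  0.4389] mm [  9.8  -9.8 175.6] rows 4.2 turn [ 0.     0.001 -0.144] rows 0.6
tape [0.63935481 0.00932424 0.019     ]
weight [ 0.64845966 -0.100168    0.05      ]
cutter [ 0.3907028  -0.18374798  0.02      ]
pliers [ 0.3540822  -0.33252823  0.01      ]
```

```bash

python3 -m pendant '[[[0.025,-0.024,0.05],[0,0,-0.144]],[[0.025,-0.024,0.13],[0,0,-0.144]],[[0.025,-0.024,0.2],[0,0,-0.144]],[[0.025,-0.024,0.25],[0,0,-0.144]],[[0.025,-0.024,0.25],[0,0,-0.144]]]' 0.3 30
python3 -m pendant '[[[0,0,0],[0,0,0]],[[0,0,0],[0,0,0]],[[0,0,0],[0,0,0]]]'
python3 -c "
from h import *
c,im=wcam('w2');go([.479,.0175,.043],.57)
x0,y0=[int(v) for v in proj(c,[.479,.0175,.04])-[50,40]]
print(x0,y0);cv2.imwrite('pics/w2c.png',cv2.resize(im[y0:y0+80,x0:x0+100],None,fx=7,fy=7,interpolation=2))
for q in([.479,.0175,.073],[.4790,.0175,.0],[.5043,.0337,.006]):print((proj(c,q)-[x0,y0]+.4)*7)"
```

```text
time: 2.2
eef_pos: [0.4759, 0.0176, 0.1138]
ee_rot: [0.96, 0.281, -0.004, -0.001]
force: [-0.7, -0.2, -1.0]
gripper_width: 0.696
finger_force: 0.0
time: 2.45
eef_pos: [0.4811, 0.0181, 0.1209]
ee_rot: [0.96, 0.282, 0.002, 0.001]
force: [-0.8, 0.8, 0.0]
gripper_width: 0.648
finger_force: 0.0
t 2.5 pos [0.4811 0.0183 0.1208] yaw 0.571 tilt 0.0035 q6 0.93 
 shift [-0.006  -0.0015  0.1945] mm [-2.4 -0.6 77.8] rows 1.9 turn [ 0.004 -0.006  0.002] rows 0.0
269 205
[355.33901913 395.93179357]
[355.49322783 180.55037105]
[355.81549881 -56.06535423]
```

View pics/w2c.png

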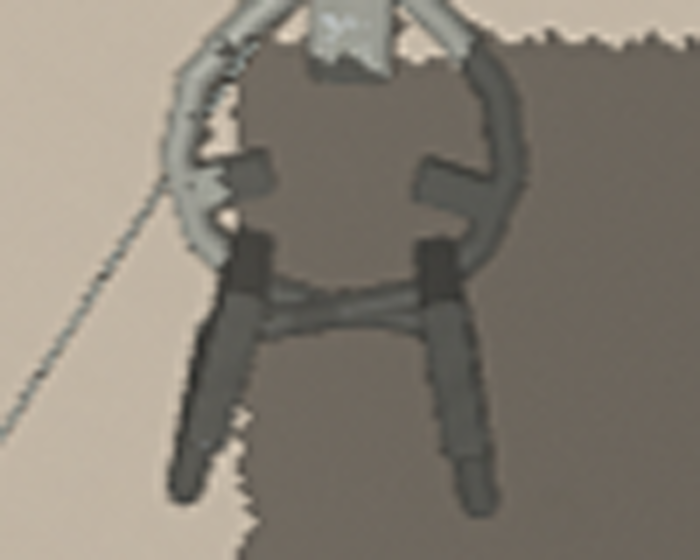

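The teeth and tabs are clear in this view. Tab-top midpoint is at crop (345,375) against a predicted (355,396), so the target becomes about (0.480,0.019), yaw 0.55.

```bash

python3 -c "
from h import *
go([.4802,.019,.043],.55)"
python3 -m pendant '[[[-0.002,-0.003,0.05],[0,0,0.04]],[[-0.002,-0.003,0.1],[0,0,0.04]],[[-0.002,-0.003,0.14],[0,0,0.04]],[[-0.002,-0.003,0.17],[0,0,0.04]],[[-0.002,-0.003,0.185],[0,0,0.04]]]'
python3 -m pendant '[[[0,0,0],[0,0,0]],[[0,0,0],[0,0,0]],[[0,0,0],[0,0,0]],[[0,0,0],[0,0,0]]]'
python3 -c "
from h import *
go([.4802,.019,.043],.55)"
```

```text
t 2.5 pos [0.4811 0.0183 0.1208] yaw 0.571 tilt 0.0035 q6 0.93 
 shift [-0.0014 -0.0031  0.1945] mm [-0.6 -1.2 77.8] rows 1.9 turn [ 0.004 -0.006  0.042] rows 0.2
time: 2.92
eef_pos: [0.478, 0.0193, 0.0439]
ee_rot: [0.962, 0.272, -0.0, -0.0]
force: [-0.5, 1.3, -0.0]
gripper_width: 0.646
finger_force: 0.0
time: 3.25
eef_pos: [0.4793, 0.0193, 0.0459]
ee_rot: [0.962, 0.272, 0.001, 0.0]
force: [-0.6, 0.3, -0.3]
gripper_width: 0.652
finger_force: 0.0
t 3.25 pos [0.4793 0.0193 0.0459] yaw 0.552 tilt 0.0021 q6 0.95 
 shift [0.0015 0.0017 0.0072] mm [0.6 0.7 2.9] rows 0.1 turn [ 0.002 -0.003  0.004] rows 0.0
```

```bash

python3 -m pendant '[[[0.001,0.002,0.006],[0,0,0]],[[0.001,0.002,0.006],[0,0,0]],[[0.001,0.002,0.006],[0,0,0]],[[0.001,0.002,0.006],[0,0,0]]]' -0.35 30
python3 -m pendant '[[[0,0,0],[0,0,0]],[[0,0,0],[0,0,0]],[[0,0,0],[0,0,0]],[[0,0,0],[0,0,0]],[[0,0,0],[0,0,0]]]' -1 30
python3 -m pendant '[[[0,0,0],[0,0,0]],[[0,0,0],[0,0,0]],[[0,0,0],[0,0,0]],[[0,0,0],[0,0,0]],[[0,0,0],[0,0,0]]]'
python3 -c "
from h import *
go([.4802,.019,.043],.55)"
```

```text
time: 3.58
eef_pos: [0.4791, 0.0189, 0.0423]
ee_rot: [0.962, 0.272, 0.0, -0.0]
force: [0.1, -0.3, 0.0]
gripper_width: 0.412
finger_force: 0.0
time: 4.0
eef_pos: [0.4795, 0.0187, 0.0426]
ee_rot: [0.962, 0.272, 0.0, 0.0]
force: [-0.7, -0.8, 2.8]
gripper_width: 0.108
finger_force: 30.0
time: 4.42
eef_pos: [0.4795, 0.0187, 0.0426]
ee_rot: [0.962, 0.272, 0.0, 0.0]
force: [0.1, -1.7, 5.7]
gripper_width: 0.111
finger_force: 30.0
t 4.42 pos [0.4795 0.0187 0.0426] yaw 0.552 tilt 0.0009 q6 0.95 
 shift [ 0.0019  0.0004 -0.0011] mm [ 0.8  0.2 -0.4] rows 0.0 turn [ 0.001 -0.001  0.004] rows 0.0
```

```bash

python3 -m pendant '[[[0,0,-0.02],[0,0,0]],[[0,0,-0.06],[0,0,0]],[[0,0,-0.12],[0,0,0]],[[0,0,-0.18],[0,0,0]],[[0,0,-0.24],[0,0,0]]]'
python3 -m pendant '[[[0,0,-0.06],[0,0,0]],[[0,0,-0.12],[0,0,0]],[[0,0,-0.17],[0,0,0]],[[0,0,-0.2],[0,0,0]],[[0,0,-0.2],[0,0,0]]]'
python3 -m pendant '[[[0,0,0],[0,0,0]],[[0,0,0],[0,0,0]],[[0,0,0],[0,0,0]],[[0,0,0],[0,0,0]]]'
python3 -c "
from h import *
c,im=wcam('w3');go([.4802,.019,.043],.55)
s=cv2.resize(im[150:400,190:440],None,fx=2,fy=2,interpolation=2)
from bench import env
d=env.snapshot('scene')['pixels'][:,:,::-1]
x,y=[int(v) for v in proj(C['scene'],[.48,.019,.19])];print(x,y)
d=cv2.resize(d[y-50:y+50,x-25:x+25],None,fx=5,fy=5,interpolation=2)
cv2.imwrite('pics/w3c.png',np.hstack([s,d]))"
```

```text
time: 4.83
eef_pos: [0.4781, 0.0191, 0.1388]
ee_rot: [0.962, 0.272, -0.001, -0.0]
force: [0.8, -0.1, -0.8]
gripper_width: 0.114
finger_force: 30.0
time: 5.25
eef_pos: [0.4804, 0.0189, 0.2213]
ee_rot: [0.962, 0.273, 0.002, 0.001]
force: [0.2, 0.4, -0.6]
gripper_width: 0.111
finger_force: 30.0
time: 5.58
eef_pos: [0.4782, 0.0189, 0.2166]
ee_rot: [0.962, 0.272, -0.001, -0.0]
force: [-0.2, -0.3, -1.6]
gripper_width: 0.112
finger_force: 30.0
t 5.63 pos [0.4783 0.0189 0.2168] yaw 0.552 tilt 0.0024 q6 0.95 
 shift [0.005  0.0029 0.4346] mm [  2.    1.2 173.8] rows 4.2 turn [-0.003  0.004  0.004] rows 0.0
342 284
```

View pics/w3c.png

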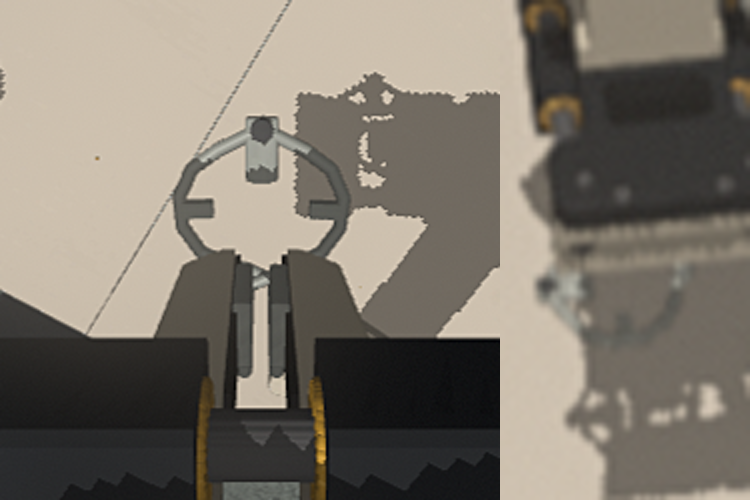

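The ring is held level, with tabs parallel and arms spread. In the crop the teeth tips are at (213,208), (309,208) and (262,180). I'll compute the opening centre in the tool frame.

```bash
python3 - <<'E'
from h import *
np.set_printoptions(precision=4,suppress=True)
c={k:np.array(v) for k,v in json.load(open("w3.json")).items()}
p=lambda x,y:(190+x/2-.25,150+y/2-.25)
tcp=np.array([.4783,.0189,.2167]);yaw=.552;u=np.array([np.cos(yaw),np.sin(yaw)]);v=np.array([u[1],-u[0]])
f=lambda X:np.array([(X-tcp)[:2]@u,(X-tcp)[:2]@v])*1e3
for nm,q,z in(("L top",(213,202),.0044),("Lbot",(213,217),0),("R top",(309,202),.0044),("Rbot",(309,217),0),("Btop",(262,168),.0044),("Bbot",(262,182),.0),("rivet",(262,128),.012)):
    print(nm,f(onz(c,p(*q),.174+z)))
for x in(-2,0,2):
    X=[*(tcp[:2]+u*x*1e-3),.174];print(x,(proj(c,X)-[190,150]+.25)*2)
E
```

```text
L top [  8.1619 -14.993 ]
Lbot [  1.5986 -15.4142]
R top [ 8.1944 14.4227]
Rbot [ 1.6335 14.8368]
Btop [19.0544  0.0131]
Bbot [13.1999  0.0177]
rivet [33.2634  0.0013]
-2 [261.899  227.7108]
0 [261.9047 221.7998]
2 [261.9105 215.8579]
```

```bash
python3 -c "
from h import *
go([.504,-.2932,.205],.552)"
```

```text
t 5.68 pos [0.4785 0.0189 0.2172] yaw 0.552 tilt 0.0018 q6 0.95 
 shift [-0.3546  0.6979  0.0303] mm [-141.9  279.2   12.1] rows 7.5 turn [-0.002  0.003 -0.001] rows 0.0
```

```bash

python3 -m pendant '[[[-0.02,0.04,0],[0,0,0]],[[-0.06,0.12,0],[0,0,0]],[[-0.1,0.2,0],[0,0,0]],[[-0.14,0.28,0],[0,0,0]],[[-0.18,0.355,0],[0,0,0]]]'
python3 -m pendant '[[[-0.04,0.08,0],[0,0,0]],[[-0.08,0.16,0],[0,0,0]],[[-0.12,0.24,0],[0,0,0]],[[-0.15,0.29,0],[0,0,0]],[[-0.17,0.33,0],[0,0,0]]]'
python3 -m pendant '[[[-0.004,0.012,0],[0,0,0]],[[-0.004,0.012,0],[0,0,0]],[[-0.004,0.012,0],[0,0,0]],[[-0.004,0.012,0],[0,0,0]],[[-0.004,0.012,0],[0,0,0]]]'
python3 -m pendant '[[[0,0,0],[0,0,0]],[[0,0,0],[0,0,0]],[[0,0,0],[0,0,0]],[[0,0,0],[0,0,0]]]'
python3 -c "
from h import *
c,im=wcam('w4');go([.504,-.2932,.205],.552)
cv2.imwrite('pics/w4c.png',cv2.resize(im[170:320,220:420],None,fx=4,fy=4,interpolation=2))
f=lambda X:(proj(c,X)-[220,170]+.4)*4
print(f([.504,-.2932,.122]),f([.503,-.2924,.122]))"
```

```text
time: 6.1
eef_pos: [0.492, -0.1414, 0.2179]
ee_rot: [0.962, 0.273, -0.0, -0.0]
force: [1.7, -0.1, -1.3]
gripper_width: 0.114
finger_force: 30.0
time: 6.52
eef_pos: [0.5028, -0.2904, 0.2175]
ee_rot: [0.962, 0.271, -0.0, -0.0]
force: [-0.0, -0.5, -0.7]
gripper_width: 0.108
finger_force: 30.0
time: 6.93
eef_pos: [0.5048, -0.2915, 0.2183]
ee_rot: [0.962, 0.273, 0.0, -0.0]
force: [-1.0, 0.2, -1.0]
gripper_width: 0.113
finger_force: 30.0
time: 7.27
eef_pos: [0.5047, -0.2925, 0.2184]
ee_rot: [0.962, 0.273, 0.0, 0.0]
force: [-0.1, 0.5, 0.1]
gripper_width: 0.112
finger_force: 30.0
t 7.32 pos [ 0.5047 -0.2926  0.2183] yaw 0.552 tilt 0.0001 q6 0.41 
 shift [-0.0022  0.0004  0.0333] mm [-0.9  0.2 13.3] rows 0.3 turn [ 0. -0.  0.] rows 0.0
[404.12420015 270.76146765] [397.93571805 272.87453518]
```

View pics/w4c.png

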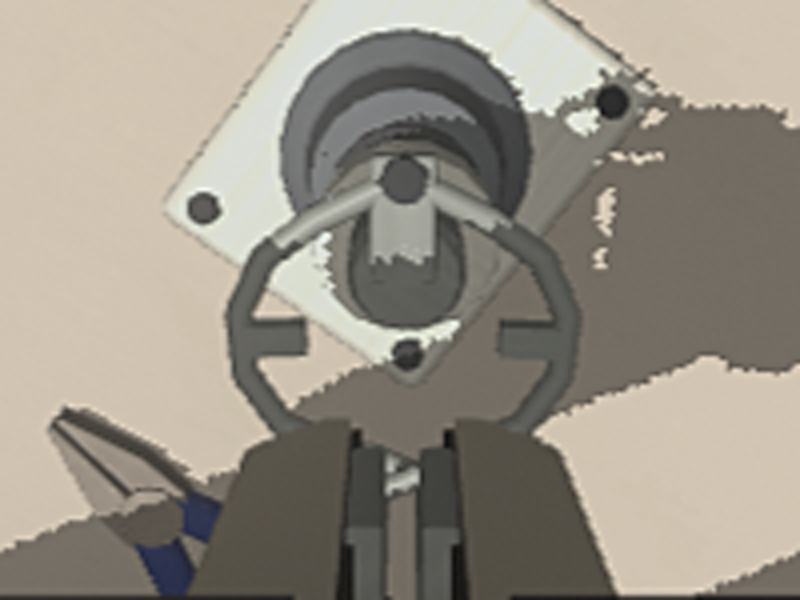

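The spindle nose (crop x 348–465, lower edge y 327) is seen through the ring. It is about 0.6 mm off laterally, so the axis is about (0.504,-0.2938). I'll descend to just above the tip.

```bash
python3 -c "
from h import *
go([.504,-.2938,.175],.552)"
python3 -m pendant '[[[-0.003,0.0017,0.02],[0,0,0]],[[-0.003,0.0017,0.05],[0,0,0]],[[-0.003,0.0017,0.08],[0,0,0]],[[-0.003,0.0017,0.1],[0,0,0]],[[-0.003,0.0017,0.108],[0,0,0]]]'
python3 -m pendant '[[[0,0,0],[0,0,0]],[[0,0,0],[0,0,0]],[[0,0,0],[0,0,0]],[[0,0,0],[0,0,0]],[[0,0,0],[0,0,0]]]'
python3 -c "
from h import *
c,im=wcam('w5');go([.504,-.2938,.175],.552)
cv2.imwrite('pics/w5c.png',cv2.resize(im[170:320,220:420],None,fx=4,fy=4,interpolation=2))
f=lambda X:(proj(c,X)-[220,170]+.4)*4
print(f([.504,-.2938,.122]))"
```

```text
t 7.32 pos [ 0.5047 -0.2926  0.2183] yaw 0.552 tilt 0.0001 q6 0.41 
 shift [-0.003   0.0017  0.1083] mm [-1.2  0.7 43.3] rows 1.0 turn [ 0. -0.  0.] rows 0.0
time: 7.73
eef_pos: [0.5026, -0.2931, 0.1718]
ee_rot: [0.962, 0.272, -0.001, -0.002]
force: [-0.2, -0.2, -0.4]
gripper_width: 0.108
finger_force: 30.0
time: 8.15
eef_pos: [0.5043, -0.2943, 0.1758]
ee_rot: [0.962, 0.272, 0.0, 0.001]
force: [-0.9, -1.1, -0.7]
gripper_width: 0.109
finger_force: 30.0
t 8.2 pos [ 0.5042 -0.2942  0.1756] yaw 0.552 tilt 0.001 q6 0.4 
 shift [-0.     -0.0012  0.0016] mm [-0.  -0.5  0.6] rows 0.0 turn [ 0.002 -0.001 -0.   ] rows 0.0
[399.41286803 341.13400051]
```

View pics/w5c.png

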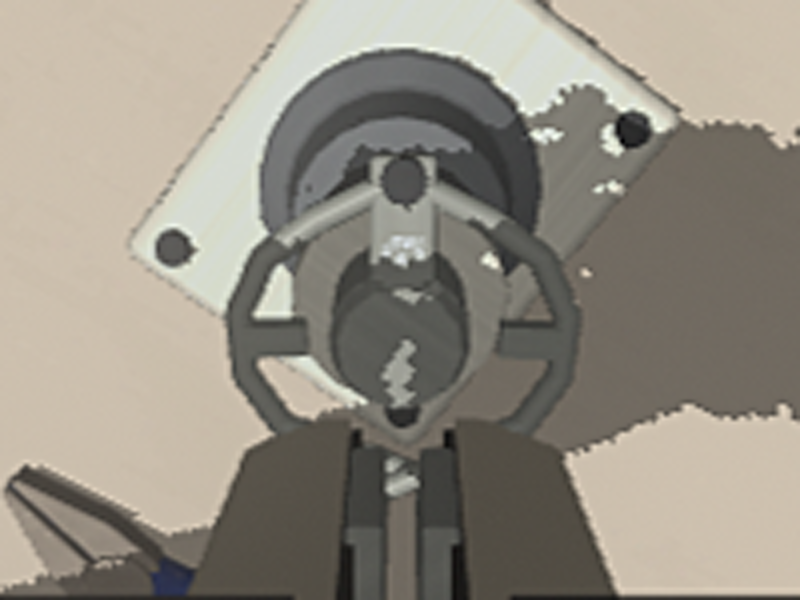

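The nose disc is centred at about (401,345), well inside the ring (teeth centre x 402). I'll descend in small steps while watching force.

```bash

python3 -m pendant '[[[-0.001,0,0.007],[0,0,0]],[[-0.001,0,0.014],[0,0,0]],[[-0.001,0,0.02],[0,0,0]],[[-0.001,0,0.025],[0,0,0]],[[-0.001,0,0.025],[0,0,0]]]' | egrep 'pos|force'
python3 -m pendant '[[[0,0,0.002],[0,0,0]],[[0,0,0.005],[0,0,0]],[[0,0,0.007],[0,0,0]],[[0,0,0.01],[0,0,0]],[[0,0,0.01],[0,0,0]]]'| egrep 'pos|force'
python3 -m pendant '[[[0,0,0.002],[0,0,0]],[[0,0,0.004],[0,0,0]],[[0,0,0.005],[0,0,0]],[[0,0,0.005],[0,0,0]],[[0,0,0.005],[0,0,0]]]'| egrep 'pos|force'
```

```text
eef_pos: [0.5032, -0.294, 0.1642]
force: [-0.4, 1.0, -0.3]
finger_force: 30.0
eef_pos: [0.5035, -0.2941, 0.1608]
force: [-0.2, 0.7, -0.3]
finger_force: 30.0
eef_pos: [0.5036, -0.2942, 0.159]
force: [0.3, -0.1, -1.1]
finger_force: 30.0
```

```bash

for i in 1; do :; done
python3 -m pendant '[[[0,0,0.002],[0,0,0]],[[0,0,0.004],[0,0,0]],[[0,0,0.006],[0,0,0]],[[0,0,0.008],[0,0,0]],[[0,0,0.008],[0,0,0]]]'| egrep 'pos|force'
python3 -m pendant '[[[0,0,0.002],[0,0,0]],[[0,0,0.004],[0,0,0]],[[0,0,0.006],[0,0,0]],[[0,0,0.008],[0,0,0]],[[0,0,0.008],[0,0,0]]]'| egrep 'pos|force'
python3 -m pendant '[[[0,0,0.002],[0,0,0]],[[0,0,0.004],[0,0,0]],[[0,0,0.006],[0,0,0]],[[0,0,0.008],[0,0,0]],[[0,0,0.008],[0,0,0]]]'| egrep 'pos|force'
```

```text
eef_pos: [0.5035, -0.2942, 0.1556]
force: [-0.4, 0.3, 0.1]
finger_force: 30.0
eef_pos: [0.5035, -0.2941, 0.1524]
force: [-0.4, 0.3, -0.9]
finger_force: 30.0
eef_pos: [0.5035, -0.2941, 0.1492]
force: [1.1, 0.8, -0.8]
finger_force: 30.0
```

```bash

python3 -m pendant '[[[0,0,0.002],[0,0,0]],[[0,0,0.004],[0,0,0]],[[0,0,0.006],[0,0,0]],[[0,0,0.008],[0,0,0]],[[0,0,0.008],[0,0,0]]]'| egrep 'pos|force'
python3 -m pendant '[[[0,0,0.002],[0,0,0]],[[0,0,0.004],[0,0,0]],[[0,0,0.006],[0,0,0]],[[0,0,0.008],[0,0,0]],[[0,0,0.008],[0,0,0]]]'| egrep 'pos|force'
python3 -m pendant '[[[0,0,0.002],[0,0,0]],[[0,0,0.004],[0,0,0]],[[0,0,0.006],[0,0,0]],[[0,0,0.008],[0,0,0]],[[0,0,0.008],[0,0,0]]]'| egrep 'pos|force'
```

```text
eef_pos: [0.5035, -0.2941, 0.146]
force: [-0.0, 0.1, -0.2]
finger_force: 30.0
eef_pos: [0.5035, -0.2942, 0.1428]
force: [0.4, -0.0, -1.1]
finger_force: 30.0
eef_pos: [0.5036, -0.2943, 0.1398]
force: [0.3, 0.2, 0.2]
finger_force: 30.0
```

```bash

python3 -m pendant '[[[0,0,0.002],[0,0,0]],[[0,0,0.004],[0,0,0]],[[0,0,0.005],[0,0,0]],[[0,0,0.005],[0,0,0]],[[0,0,0.005],[0,0,0]]]'| egrep 'pos|^force'
python3 -m pendant '[[[0,0,0.002],[0,0,0]],[[0,0,0.004],[0,0,0]],[[0,0,0.005],[0,0,0]],[[0,0,0.005],[0,0,0]],[[0,0,0.005],[0,0,0]]]'| egrep 'pos|^force'
python3 -m pendant '[[[0,0,0.002],[0,0,0]],[[0,0,0.004],[0,0,0]],[[0,0,0.005],[0,0,0]],[[0,0,0.005],[0,0,0]],[[0,0,0.005],[0,0,0]]]'| egrep 'pos|^force'
```

```text
eef_pos: [0.5037, -0.2942, 0.1379]
force: [0.0, -0.4, 0.3]
eef_pos: [0.5036, -0.2942, 0.1359]
force: [-0.3, 0.1, 0.6]
eef_pos: [0.5036, -0.2942, 0.1339]
force: [0.7, 0.1, 1.9]
```

```bash

for i in 1; do :; done
python3 -m pendant '[[[0,0,0.001],[0,0,0]],[[0,0,0.003],[0,0,0]],[[0,0,0.003],[0,0,0]],[[0,0,0.003],[0,0,0]],[[0,0,0.003],[0,0,0]]]'| egrep 'pos|^force'
python3 -m pendant '[[[0,0,0.001],[0,0,0]],[[0,0,0.003],[0,0,0]],[[0,0,0.003],[0,0,0]],[[0,0,0.003],[0,0,0]],[[0,0,0.003],[0,0,0]]]'| egrep 'pos|^force'
```

```text
eef_pos: [0.5036, -0.2942, 0.1327]
force: [0.2, 0.5, 1.1]
eef_pos: [0.5038, -0.2944, 0.1322]
force: [-0.8, 0.6, 6.4]
```

```bash

python3 -m pendant '[[[0,0,0.001],[0,0,0]],[[0,0,0.0025],[0,0,0]],[[0,0,0.0025],[0,0,0]],[[0,0,0.0025],[0,0,0]],[[0,0,0.0025],[0,0,0]]]'| egrep 'pos|^force'
```

```text
eef_pos: [0.504, -0.2946, 0.132]
force: [-2.5, 1.2, 11.6]
```

Firm stop felt: about 12 N at a ring height of 0.089 m. I'll ease off slightly and then release.

```bash

python3 -m pendant '[[[0,0,-0.001],[0,0,0]],[[0,0,-0.001],[0,0,0]],[[0,0,-0.001],[0,0,0]]]'| egrep 'pos|^force'
python3 -m pendant '[[[0,0,0],[0,0,0]],[[0,0,0],[0,0,0]],[[0,0,0],[0,0,0]],[[0,0,0],[0,0,0]],[[0,0,0],[0,0,0]]]' -0.6| egrep 'pos|force|width'
python3 -m pendant '[[[0,0,0],[0,0,0]],[[0,0,0],[0,0,0]],[[0,0,0],[0,0,0]],[[0,0,0],[0,0,0]],[[0,0,0],[0,0,0]]]' -0.3| egrep 'pos|force|width'
```

```text
eef_pos: [0.5039, -0.2945, 0.1321]
force: [-2.3, 0.6, 9.0]
eef_pos: [0.5044, -0.2943, 0.1318]
force: [1.1, 0.9, 6.1]
gripper_width: 0.202
finger_force: 5.8
eef_pos: [0.5031, -0.2939, 0.1302]
force: [0.3, 0.0, -0.4]
gripper_width: 0.35
finger_force: 0.0
```

```bash

python3 -m pendant '[[[0,0,0],[0,0,0]],[[0,0,0],[0,0,0]],[[0,0,0],[0,0,0]],[[0,0,0],[0,0,0]]]' 0.2| egrep 'pos|force|width'
python3 -m pendant '[[[0,0,-0.02],[0,0,0]],[[0,0,-0.06],[0,0,0]],[[0,0,-0.12],[0,0,0]],[[0,0,-0.18],[0,0,0]],[[0,0,-0.22],[0,0,0]]]'| egrep 'pos|force|width'
python3 -m pendant '[[[0,0,0],[0,0,0]],[[0,0,0],[0,0,0]],[[0,0,0],[0,0,0]],[[0,0,0],[0,0,0]],[[0,0,0],[0,0,0]]]'| egrep 'pos|force|width'
python3 -c "
from h import *
from bench import env
c,im=wcam('w6');p=proj(c,[.504,-.294,.1]).astype(int);print(p,env.observe()['time'])
a=im[max(p[1]-75,0):,max(p[0]-50,0):][:150,:100]
d=env.snapshot('scene')['pixels'][:,:,::-1];q=proj(C['scene'],[.504,-.294,.1]).astype(int);print(q)
b=d[q[1]-50:q[1]+50,q[0]-33:q[0]+33]
r=lambda i:cv2.resize(i,(int(i.shape[1]*600/i.shape[0]),600),interpolation=2)
cv2.imwrite('pics/fin.png',np.hstack([r(a),r(b)])[:,:800])"
```

```text
eef_pos: [0.5035, -0.2942, 0.1307]
force: [0.5, -0.5, -0.2]
gripper_width: 0.576
finger_force: 0.0
eef_pos: [0.5042, -0.2947, 0.2222]
force: [-0.6, 0.5, 0.9]
gripper_width: 0.598
finger_force: 0.0
eef_pos: [0.5029, -0.2937, 0.2172]
force: [0.5, 0.8, 0.8]
gripper_width: 0.599
finger_force: 0.0
[321 227] 16.75
[390 201]
```

View pics/fin.png

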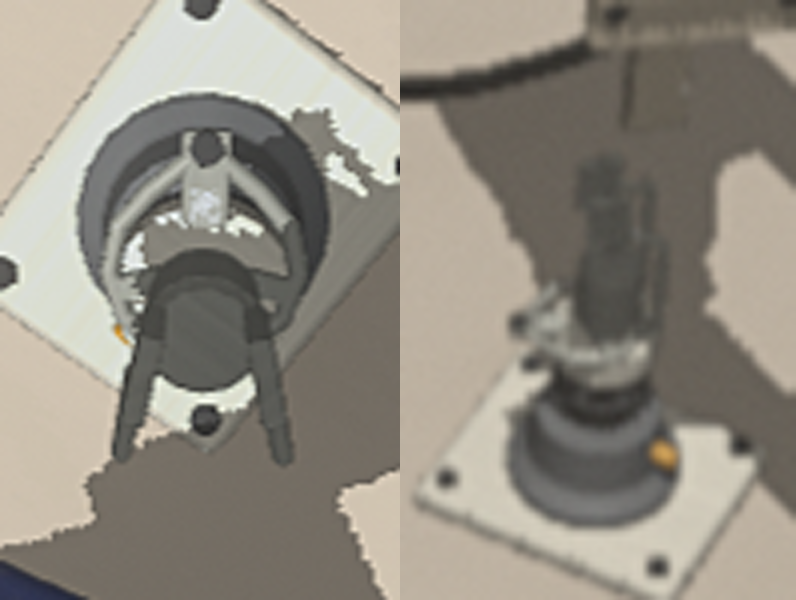

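The ring lies level on the depressed collar. Its tabs are toed out fully again (from (120,455) to (285,460)), so it has closed in the groove, and the gripper is clear. Handing in.

```bash
python3 -c "
from bench import env
print(env.job_done())"
```

```text
the job is handed in; nothing more can be done
None
```

The job is handed in at about 17 s with no verdict returned; the last pictures show the ring closed and level in the aluminium spindle's groove after a firm stop felt at about 12 N, and the gripper is clear.

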